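Push the pusher down the slicer's feed slot and hold the switch plate down

ROBOT

A 6-joint arm with a two-finger parallel gripper is mounted at the origin on a cart in front of the work surface, level with it; the furniture and walls round the work are solid. World frame = base frame: x ahead of the robot, y to its left, z up, the work surface at z = 0. Lengths are in m, angles in rad, forces in N, time in s.
With the tool pointing down it reaches from about 0.375 to 0.975 m from the base axis. Payload 3.8 kg.
Tool frame: the origin (TCP) lies at the very end of the fingers, on their centre line; the grasp point (between the pads) lies 19 mm behind it; z points along the fingers, y is the line along which they close (so a half turn about z gives the same grasp; the last joint's range is limited). The gripper opens to 85 mm and grips with 20 to 120 N. Pads are 22 mm wide; open, the fingers measure 114 mm over their backs; the gripper's body (76 mm by 85 mm) begins 54 mm behind the grasp point. The pads swing forward as they close: fully open they stand 13 mm farther back than shut.
Start: joints at [-1.308, 0.264, 1.604, -0, 1.274, -0.037], TCP at [0.199, -0.645, 0.231] pointing down, gripper open.
Joint ranges: [-2.63, 2.63], [-0.94, 2.18], [0.31, 2.57], [-1.31, 4.45], [0, 2.66], [-2.55, 2.55]. Speed limits (rad/s): [2.57, 2.57, 3.14, 3.14, 3.14, 3.14].

INTERFACE

Orientations are given as a rotation vector (axis times angle).
In Python, from workcell import * gives the robot as it stands.
- The arm moves only by the shell command python3 -m crank 'ROWS' [OPENING] [FORCE]. ROWS is JSON, a list that holds one entry, the list of rows, each a list of 6 numbers: the shift along the tool's x, y, z in cm, then the turn, a rotation vector about the tool's x, y, z in rad. In form: [[[dx, dy, dz, ax, ay, az], ...]]. A call has 1 to 8 rows; each row shifts and turns the commanded pose from where the row before left it, along the tool's axes as they then stand; what a row does not reach is not made up. A row lasts 1/12 s, in which the tool goes at most 41.7 mm and 7.16 degrees, less where a joint would pass 70% of its speed; a pose out of reach is approached as far as the arm can. A call with a gripper value outside its range is refused whole. OPENING is the finger opening in cm, from 0 to 8.54, set as the call begins (- or left out, the last holds). The fingers move at their own pace and stop on an object; FORCE is the grip in N (left out, the last holds). Time passes only in rows, so rows that do not move let the fingers close. It gives the time, the measured TCP pose, the force, the opening and the grip force at its end, in the units of the state.
- read_state(): the state, without advancing time (a new reading comes with each control period).
- read_camera(name): name is "scene" or "top" or "wrist"; returns the picture (400x640x3 uint8, blue, green, red); there is no depth.
- camera_model(name): a dict with "camera_matrix" (3x3 intrinsics, pixels), "R" (3x3) and "t" (3): a world point X has camera coordinates R X + t. Camera axes: x right, y down, z forward; pixel columns grow to the right and rows downward; lengths in m; the calibration is good to about 2 mm. The wrist camera is an equidistant fisheye: a pixel r from the principal point sees the ray r / f radians off the axis. A picture is of the moment at which its call begins: read the wrist's pose just before it. camera_model takes no time and is no camera call; for the wrist camera it gives the pose at the moment of the call.
- finish_job(): hands the job in; it is judged then, once.
The state is a dict: "time": time; "q": joint angles; "joint_vel": joint speeds; "joint_torque": joint torques, N m; "tool_pos": TCP position; "tcp_rot": TCP orientation; "wrist_force": force on the tool from outside, world axes, zero at the start; "torque": the same for the moment, N m; "width": opening from 0.0 (shut) to 1.0 (fully open); "grip_force": force on a finger pad.
Only numpy, scipy, OpenCV 4.12 (cv2) and the standard library are available. Lean on these libraries where they do the work, as an engineer would, in place of code of your own. Each camera call takes 0.05 s, during which the arm holds its last target. There are 200 camera calls.

TASK

Get the vegetable slicer ready to run: slide the black shutter fully open by its red fin, then take the orange pusher from its rest and pass its blade straight down the narrow feed slot, pressing the sprung switch plate inside until the pusher's collar is down at the slicer's deck. Finish while holding: keep gripping the pusher by its handle and keep it pressed down, because the spring pushes it up again if you let go. Leave the tin, the spice jar and the salt shaker behind the work where they are.

Things in the scene. Friction and masses are not known exactly. Their poses are not given: they have to be found in the camera images.
- slicer: White vegetable slicer, fixed, at another place and yaw each time; origin on the worktop under the middle of its slot, z up. Its flat top (deck) is 90 mm above the worktop; the housing reaches from x = -52 to +52 mm (a dial on the -x side to -62 mm) and y = -48 to +98 mm. Guide rails 6 mm high run along y on the deck at x = -43 and +43 mm.
- slot_mouth (a point): Middle of the feed slot's mouth, in the plane of the slicer's deck, 90 mm above the worktop; axes as the slicer. The slot is 50 mm long along x and 18 mm wide along y, with a 4 mm bevel round its mouth.
- fin (a point): Grip point of the red upright fin on the black shutter: 30 mm along x, 10 mm along y, its top 38 mm above the deck; the point is in its middle, 26 mm above the deck, 12 mm below its top. Axes as the slicer; pinch it across y from above. It stands 28 mm to the +y side of the slot's middle when the shutter is shut.
- shutter (a joint): Travel of the shutter along the slicer's +y in m: 0 = shut over the slot, 0.040 = fully open (end stop); starts between 0 and 0.008. It stays where it is left; a few newtons move it. The plate's top is 4 mm above the deck; shut, it ends 17 mm to the -y side of the slot's middle.
- switch_plate (a joint): How far the yellow sprung plate inside the slot is pressed, in m: 0 = up, its top 32 mm below the deck; 0.013 when the pusher's collar rests on the deck; stop at 0.016. The spring pushes up with 3 N at 0 and about 6 N at 0.013; the pusher's own weight does not move it.
- pusher_grip (a point): Centre of the handle of the loose orange pusher, 105 mm tall, about 0.1 kg. From the foot up: blade 48 mm (x) by 16 mm (y), 45 mm tall; collar 64 x 32 x 6 mm; handle 46 (x) by 14 (y) mm, 54 mm tall, the point half-way up it, 94 mm above the worktop at the start. z points up the pusher; either way round fits the slot.
- pusher_foot (a point): Centre of the pusher's foot (the underside of the blade), 78 mm below pusher_grip; same axes.
- pusher_rest: Grey rest in which the pusher stands upright at the start, fixed, at another place and yaw each time: 84 mm (x) by 52 mm (y), 30 mm high; origin on the worktop at its centre. The blade stands 14 mm deep in a loose recess whose floor is 16 mm above the worktop; lift straight up.
- tea_tin: Bystander: green and white tin, 76 mm wide, 58 mm tall; origin at the centre of its underside. Leave it.
- spice_jar_1: Bystander: spice jar with black cap and dark blue label, 41 mm wide, 105 mm tall; origin at the centre of its underside. Leave it.
- salt_shaker: Bystander: grey and clear salt shaker, 44 mm wide, 90 mm tall; origin at the centre of its underside. Leave it.
Not all that is in view belongs to the job. Of the things like the part that bears pusher_grip, leave any that is turquoise; of the rest the larger one is meant.

How it is judged:
By the outcome, as a careful person would: the job done as asked, in the order asked, and still so for the second after the job is handed in, while the arm keeps its last pose, push and grip.
It also fails if it takes over 64 s, if anything falls off the work surface, if the arm or the gripper's body presses on something with over 40 N, if the wrist force passes 120 N, or if a joint passes its speed limit or range.

## Working session

There is one attempt and no reset: what is moved stays moved. The work goes in short steps, Python scripts to look and compute and a shell command to move; the robot and the scene stay as the last step left them, time stands still between calls to the robot, and variables do not carry over. Pictures are saved under pics/ and viewed, at most 10 in all, crops included, and the job is handed in when it is done.

```bash
mkdir -p pics; ls; cat > h.py <<'E'
from workcell import *
import numpy as np, cv2
from scipy.spatial.transform import Rotation as Ro
def ray(m,uv):
    K=np.array(m["camera_matrix"]);R=np.array(m["R"]);t=np.array(m["t"])
    x=(uv[0]-K[0,2])/K[0,0];y=(uv[1]-K[1,2])/K[1,1]
    if m.get("fish"):
        r=np.hypot(x,y);s=np.sin(r)/r if r>1e-9 else 1
        d=np.array([x*s,y*s,np.cos(r)])
    else: d=np.array([x,y,1])
    d=R.T@d; return -R.T@t, d/np.linalg.norm(d)
def tri(*rs):
    A=0;b=0
    for c,d in rs:
        P=np.eye(3)-np.outer(d,d);A=A+P;b=b+P@c
    X=np.linalg.solve(A,b)
    return X,[np.linalg.norm((np.eye(3)-np.outer(d,d))@(X-c)) for c,d in rs]
def atz(r,z):
    c,d=r;return c+d*(z-c[2])/d[2]
E
python3 - <<'E'
from h import *
print(read_state())
for n in ("scene","top"):
    m=camera_model(n);print(m)
    im=read_camera(n);cv2.imwrite(f"pics/{n}0.png",im)
a=cv2.imread("pics/scene0.png");b=cv2.imread("pics/top0.png")
E
```

```text
pics
{'time': 0.0, 'q': array([-1.30789860e+00,  2.64740891e-01,  1.60536510e+00, -1.14627451e-05,
        1.27367761e+00, -3.69237571e-02]), 'joint_vel': array([ 1.21122020e-03,  1.32211726e-03,  7.98941807e-04, -2.50035353e-04,
       -2.03232300e-05, -3.69706924e-05]), 'joint_torque': array([-2.74806458e-03, -5.15109801e+01, -3.67315972e+01, -3.90476171e-04,
        1.27824163e-02, -6.98551787e-06]), 'tool_pos': array([ 0.19915346, -0.64419993,  0.22997508]), 'tcp_rot': array([-3.10420570e+00, -4.68876757e-01,  4.04841364e-04]), 'wrist_force': array([0.2361717 , 0.69502935, 0.64050883]), 'torque': array([-0.0088901 ,  0.05183061, -0.01484585]), 'grip_force': 0.0, 'width': 0.9964071087257784}
{'camera_matrix': array([[421.62965495,   0.        , 321.25403138],
       [  0.        , 421.62965495, 199.03305334],
       [  0.        ,   0.        ,   1.        ]]), 'R': array([[ 0.79586233, -0.60545623, -0.00508939],
       [-0.33688518, -0.43581444, -0.83461018],
       [ 0.50310191,  0.66594934, -0.55081753]]), 't': array([-0.34840476,  0.33477112,  0.51228369])}
{'camera_matrix': array([[361.93703344,   0.        , 315.84065736],
       [  0.        , 361.93703344, 194.31160761],
       [  0.        ,   0.        ,   1.        ]]), 'R': array([[ 0.00725173, -0.99968358, -0.0240865 ],
       [-0.98309383, -0.00272018, -0.18308227],
       [ 0.18295881,  0.02500695, -0.98280249]]), 't': array([0.15191925, 0.55949739, 0.82231225])}
```

View pics/scene0.png

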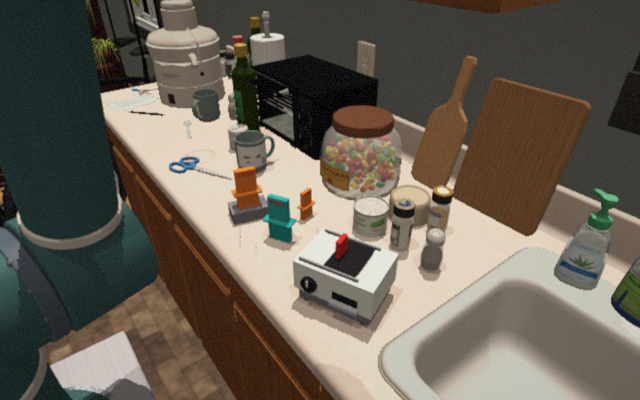

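View pics/top0.png

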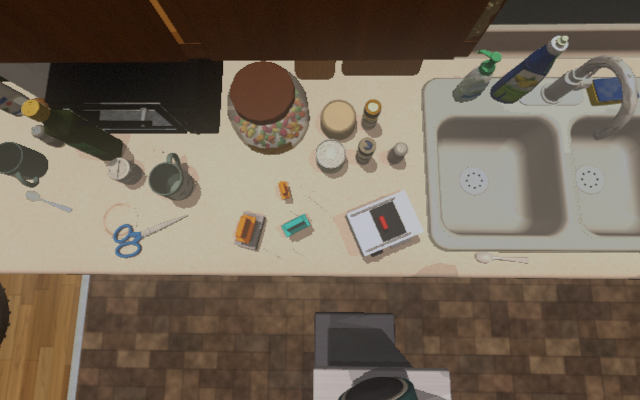

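The top view shows the slicer near (384,224) with its red fin at (383,222). The large orange pusher is in its rest near (248,231), the turquoise decoy at (295,226) and the small orange one at (285,190). In the scene view the fin is near (341,246) and the pusher near (246,187). I'll enlarge both.

```bash
python3 - <<'E'
from h import *
b=cv2.imread("pics/top0.png");a=cv2.imread("pics/scene0.png")
f=lambda im,x,y,w,h,s:cv2.resize(im[y:y+h,x:x+w],None,fx=s,fy=s,interpolation=cv2.INTER_CUBIC)
o=np.vstack([np.hstack([f(b,340,185,90,75,4.44)[:300,:400],f(b,225,195,100,75,4)]),np.hstack([f(a,280,220,133,100,3)[:300,:400],f(a,215,155,133,100,3)[:300,:400]])][:2]) if False else None
def fit(im,x,y,w,h): return cv2.resize(im[y:y+h,x:x+w],(400,300),interpolation=cv2.INTER_CUBIC)
o=np.vstack([np.hstack([fit(b,340,187,88,66),fit(b,225,205,48,36*1)]),np.hstack([fit(a,285,225,120,90),fit(a,220,160,80,60)])])
cv2.imwrite("pics/c1.png",o)
E
```

```text
(no output)
```

View pics/c1.png

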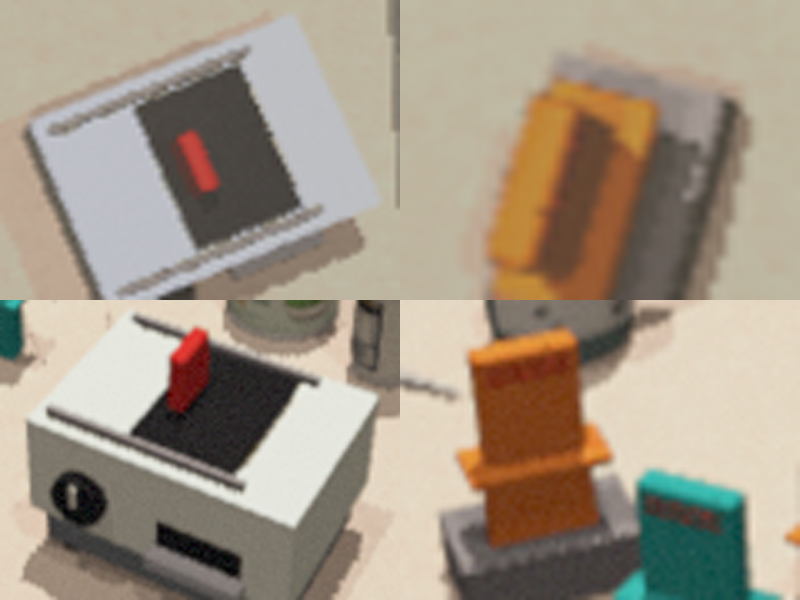

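```bash
cat > m1.py <<'E'
from h import *
from scipy.optimize import least_squares
T=camera_model("top");S=camera_model("scene")
tp=lambda u,v:(340+u/4.545,187+v/4.545)
sc=lambda u,v:(285+u/3.333,225+v/3.333)
C={(52,98):(tp(30,125),sc(132,15)),(52,-48):(tp(295,15),sc(378,100)),(-52,-48):(tp(380,205),sc(293,226)),(-52,98):(None,sc(28,125))}
def proj(m,X):
    c=np.array(m["R"])@X+m["t"];K=m["camera_matrix"];return np.array([K[0,0]*c[0]/c[2]+K[0,2],K[1,1]*c[1]/c[2]+K[1,2]])
for k,(a,b) in C.items():
    if a: print(k,tri(ray(T,a),ray(S,b)))
def W(p,x,y,z): 
    c,s=np.cos(p[2]),np.sin(p[2]);return np.array([p[0]+c*x-s*y,p[1]+s*x+c*y,z])
def res(p):
    r=[]
    for (x,y),(a,b) in C.items():
        X=W(p,x/1e3,y/1e3,.09)
        if a: r+=list(proj(T,X)-a)
        r+=list(proj(S,X)-b)
    return r
s=least_squares(res,[.6,-.2,0.]);print(s.x,np.round(s.fun,1))
# fin top centre
X,e=tri(ray(T,tp(190,150)),ray(S,sc(190,38)));print("fin top",X,e)
tq=lambda u,v:(225+u/8.333,205+v/8.333)
sq=lambda u,v:(220+u/5,160+v/5)
X,e=tri(ray(T,tq(137,184)),ray(S,sq(125,48)));print("pusher top",X,e)
a=atz(ray(T,tq(157,100)),.121);b=atz(ray(T,tq(116,267)),.121);print("edge",a,b,np.degrees(np.arctan2(*(a-b)[[1,0]])))
a=atz(ray(S,sq(72,60)),.121);b=atz(ray(S,sq(178,38)),.121);print("edgeS",a,b,np.degrees(np.arctan2(*(b-a)[[1,0]])))
E
python3 m1.py
python3 -c "
from h import *
m=camera_model('wrist');print(m);s=read_state();R=Ro.from_rotvec(s['tcp_rot']).as_matrix();print(R)
print('cam in tool',R.T@(-np.array(m['R']).T@m['t']-s['tool_pos']),np.array(m['R'])@R)"
```

```text
(52, 98) (array([0.50679358, 0.08209473, 0.086338  ]), [np.float64(0.0013856300915082121), np.float64(0.0013856300915082679)])
(52, -48) (array([ 0.56229792, -0.05218223,  0.08816251]), [np.float64(1.762401190951517e-05), np.float64(1.762401190949123e-05)])
(-52, -48) (array([ 0.46650859, -0.09056225,  0.09015052]), [np.float64(0.0008119076105906638), np.float64(0.0008119076105907806)])
[ 0.49585579 -0.02842173  0.39572776] [ 0.4 -0.4 -1.  -1.3  0.4 -0.2  0.3 -0.7  1.2 -0.2  0.4  1.1 -1.1 -1. ]
fin top [0.48857345 0.00885675 0.12554784] [np.float64(0.00023763166327524866), np.float64(0.0002376316632752805)]
pusher top [0.47371957 0.31618955 0.11952487] [np.float64(0.0014918196522056635), np.float64(0.00149181965220569)]
edge [0.49460119 0.31217021 0.121     ] [0.45036786 0.32107792 0.121     ] -11.385942889202376
edgeS [0.45132238 0.31764053 0.121     ] [0.49601037 0.30689112 0.121     ] -13.525190144465045
{'camera_matrix': array([[309.70691629,   0.        , 318.69849817],
       [  0.        , 309.70691629, 198.8658308 ],
       [  0.        ,   0.        ,   1.        ]]), 'R': array([[ 0.29573958, -0.95526386, -0.00300961],
       [-0.91506177, -0.28419505,  0.28617324],
       [-0.27422627, -0.08187877, -0.95817317]]), 't': array([-0.67369293, -0.03803328,  0.38069528])}
[[ 9.55403505e-01  2.95302999e-01 -5.30862826e-04]
 [ 2.95303463e-01 -9.55401384e-01  2.01502111e-03]
 [ 8.78546980e-05 -2.08192386e-03 -9.99997829e-01]]
cam in tool [ 0.07280729  0.00016498 -0.14354929] [[ 4.57642633e-04  9.99999465e-01  9.27733364e-04]
 [-9.58151866e-01  7.04064016e-04 -2.86259508e-01]
 [-2.86260008e-01 -7.57904899e-04  9.58151676e-01]]
```

The poses agree with the text: deck height 0.088, pusher top 0.120 against the expected 0.121. I'll move above the fin.

```bash
python3 -m crank '[[[2.4,-2.7,0,0,0,0],[2.4,-2.7,0,0,0,0],[2.4,-2.7,0,0,0,0],[2.4,-2.7,0,0,0,0],[2.4,-2.7,0,0,0,0],[2.4,-2.7,0,0,0,0],[2.4,-2.7,0,0,0,0],[2.4,-2.7,0,0,0,0]]]' 8.5 30
python3 -m crank '[[[2.4,-2.7,0,0,0,0],[2.4,-2.7,0,0,0,0],[2.4,-2.7,0,0,0,0],[2.4,-2.7,0,0,0,0],[2.4,-2.7,0,0,0,0],[2.4,-2.7,0,0,0,0],[2.4,-2.7,0,0,0,0],[2.4,-2.7,0,0,0,0]]]'
python3 -m crank '[[[2.3,-2.7,0,0,0,0],[2.3,-2.7,0,0,0,0],[2.3,-2.7,0,0,0,0],[2.3,-2.7,0,0,0,-0.096],[0,0,0,0,0,0],[0,0,0,0,0,0]]]'
python3 - <<'E'
from h import *
m=camera_model("wrist");m["fish"]=1
import pickle;pickle.dump(m,open("w1.pkl","wb"))
im=read_camera("wrist");cv2.imwrite("pics/w1.png",im)
s=read_state();print(s["tool_pos"],s["tcp_rot"],s["time"],s["q"],s["wrist_force"])
E
```

```text
time: 0.77
tool_pos: [0.3191, -0.3799, 0.2308]
tcp_rot: [-3.106, -0.468, 0.0]
wrist_force: [0.3, -0.2, 0.3]
width: 0.997
grip_force: 0.0
time: 1.43
tool_pos: [0.4387, -0.1169, 0.231]
tcp_rot: [-3.106, -0.469, 0.0]
wrist_force: [-0.0, -0.4, 0.4]
width: 0.996
grip_force: 0.0
time: 1.93
tool_pos: [0.4946, 0.0131, 0.2307]
tcp_rot: [-3.079, -0.623, 0.002]
wrist_force: [-0.4, -0.4, 0.1]
width: 0.996
grip_force: 0.0
[0.49417705 0.01196894 0.23070583] [ 3.07960479e+00  6.19627521e-01 -2.47681447e-03] 1.9833 [-2.57459576e-02 -8.08433083e-02  1.97963132e+00 -6.47897359e-04
  1.24428215e+00  1.14815346e+00] [0.03501785 0.34820037 1.43934667]
```

View pics/w1.png

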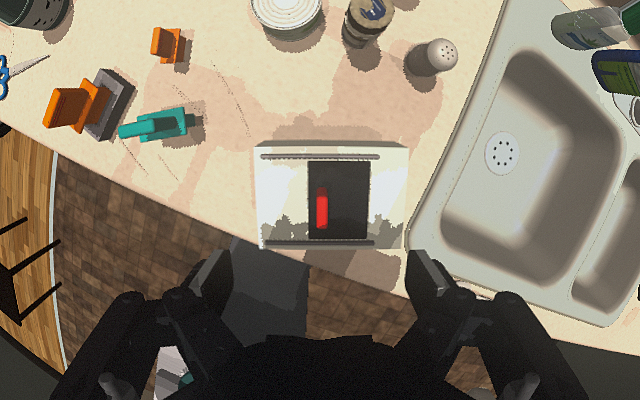

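The wrist view shows the yaw well aligned, with the deck edges level. The red fin is at about (316–328, 187–229) and the black plate at (308–367, 161–240). I'll enlarge it to refine.

```bash
python3 - <<'E'
from h import *
im=cv2.imread("pics/w1.png")
a=cv2.resize(im[135:260,245:415],None,fx=4.5,fy=4.5,interpolation=cv2.INTER_CUBIC)
cv2.imwrite("pics/w1c.png",a)
E
```

```text
(no output)
```

View pics/w1c.png

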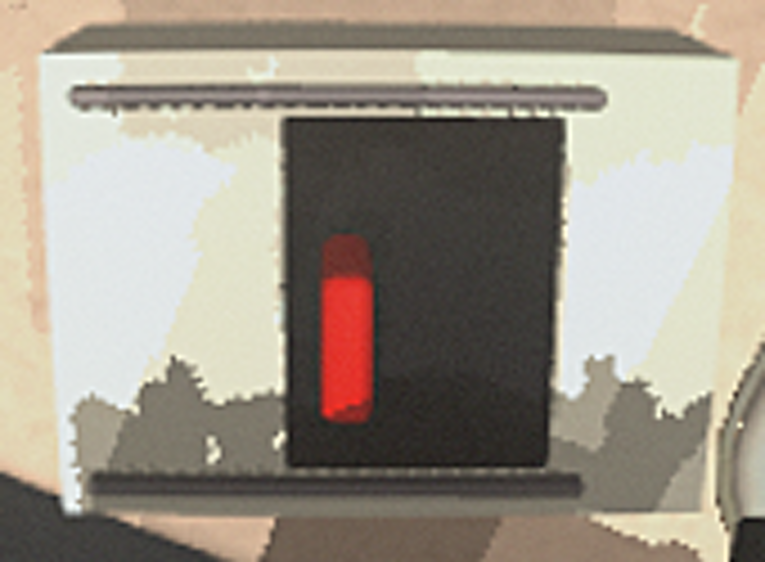

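```bash
cat > m2.py <<'E'
from m1 import *
import pickle;m=pickle.load(open("w1.pkl","rb"))
wp=lambda u,v:(245+u/4.5,135+v/4.5)
pts={(52,98):(38,57),(52,-48):(738,62),(-52,-48):(703,512),(-52,98):(65,515)}
P={k:atz(ray(m,wp(*v)),.09) for k,v in pts.items()}
f=lambda p:np.concatenate([(W(p,k[0]/1e3,k[1]/1e3,.09)-X)[:2]*1e3 for k,X in P.items()])
w=least_squares(f,[.5,-.03,.4]);print("wrist fit",w.x,np.round(w.fun,1))
F=ray(m,wp(347,349));print("fin",atz(F,.128),tri(F,ray(T,tp(190,150)),ray(S,sc(190,38))))
d=(atz(F,.128)[:2]-w.x[:2]);c,s_=np.cos(w.x[2]),np.sin(w.x[2]);print("fin in slicer",c*d[0]+s_*d[1],-s_*d[0]+c*d[1])
E
python3 m2.py|tail -4
```

```text
edgeS [0.45132238 0.31764053 0.121     ] [0.49601037 0.30689112 0.121     ] -13.525190144465045
wrist fit [ 0.49559924 -0.0268576   0.39977582] [-0.1 -0.4  0.1  0.2 -0.3  0.5  0.3 -0.4]
fin [0.48374119 0.00552082 0.128     ] (array([0.4863003 , 0.0071546 , 0.12890275]), [np.float64(0.0025760771947512017), np.float64(0.0029612359797804083), np.float64(0.0010325833892576653)])
fin in slicer 0.001679046410062555 0.03444062426751355
```

```bash
python3 -m crank '[[[-1.2,0.15,3,0,0,0],[0,0,3,0,0,0],[0,0,3,0,0,0],[0,0,2.5,0,0,0],[0,0,1.7,0,0,0],[0,0,0,0,0,0]]]' 8.5 30
python3 -m crank '[[[0,0,0,0,0,0],[0,0,0,0,0,0],[0,0,0,0,0,0],[0,0,0,0,0,0],[0,0,0,0,0,0],[0,0,0,0,0,0],[0,0,0,0,0,0],[0,0,0,0,0,0]]]' 0 40
```

```text
time: 2.48
tool_pos: [0.4796, 0.0041, 0.0949]
tcp_rot: [-3.079, -0.613, 0.014]
wrist_force: [-0.5, 0.9, -0.7]
width: 0.996
grip_force: 0.0
time: 3.15
tool_pos: [0.4848, 0.0056, 0.1002]
tcp_rot: [3.08, 0.618, 0.002]
wrist_force: [-0.4, -0.5, 6.2]
width: 0.106
grip_force: 41.4
```

```bash
python3 -m crank '[[[0,-0.6,0,0,0,0],[0,-0.6,0,0,0,0],[0,-0.6,0,0,0,0],[0,-0.6,0,0,0,0],[0,-0.6,0,0,0,0],[0,-0.5,0,0,0,0],[0,-0.2,0,0,0,0],[0,0,0,0,0,0]]]'
python3 -m crank '[[[0,0,0,0,0,0],[0,0,0,0,0,0],[0,0,0,0,0,0]]]'
```

```text
time: 3.82
tool_pos: [0.4715, 0.0376, 0.1001]
tcp_rot: [3.074, 0.62, 0.004]
wrist_force: [2.7, -11.9, 3.4]
width: 0.106
grip_force: 41.4
time: 4.07
tool_pos: [0.4715, 0.0376, 0.1001]
tcp_rot: [3.075, 0.619, 0.004]
wrist_force: [3.2, -10.5, 3.1]
width: 0.104
grip_force: 41.4
```

```bash
python3 -m crank '[[[0,0,0,0,0,0],[0,0,0,0,0,0],[0,0,0,0,0,0],[0,0,0,0,0,0],[0,0,-2,0,0,0],[0,0,-3.5,0,0,0],[0,0,-3.5,0,0,0],[0,0,-3.5,0,0,0]]]' 8.5
python3 -m crank '[[[1.4,-3.2,-0.3,0,0,0],[1.4,-3.2,-0.3,0,0,0],[1.4,-3.2,0,0,0,0],[1.4,-3.2,0,0,0,0],[1.4,-3.2,0,0,0,0],[1.4,-3.2,0,0,0,0],[1.4,-3.2,0,0,0,0],[1.2,-3.2,0,0,0,0]]]'
python3 -m crank '[[[0,0,0,0,0,0.12],[0,0,0,0,0,0.12],[0,0,0,0,0,0.12],[0,0,0,0,0,0.12],[0,0,0,0,0,0.12],[0,0,0,0,0,0.02],[0,0,0,0,0,0],[0,0,0,0,0,0]]]'
python3 - <<'E'
from h import *
m=camera_model("wrist");m["fish"]=1
import pickle;pickle.dump(m,open("w2.pkl","wb"))
im=read_camera("wrist");cv2.imwrite("pics/w2.png",im)
s=read_state();print(s["tool_pos"],s["tcp_rot"],s["time"],s["q"],s["wrist_force"])
E
```

```text
time: 4.73
tool_pos: [0.4689, 0.0401, 0.2249]
tcp_rot: [-3.08, -0.618, 0.003]
wrist_force: [0.9, 0.4, 0.1]
width: 0.993
grip_force: 0.0
time: 5.4
tool_pos: [0.4721, 0.3204, 0.2299]
tcp_rot: [-3.08, -0.618, 0.001]
wrist_force: [1.1, 0.9, -0.1]
width: 0.996
grip_force: 0.0
time: 6.07
tool_pos: [0.4724, 0.3184, 0.2301]
tcp_rot: [3.122, -0.347, -0.001]
wrist_force: [-0.6, -0.4, 0.2]
width: 0.997
grip_force: 0.0
[0.47250295 0.31836905 0.23010311] [ 3.12217867e+00 -3.47623557e-01 -4.64784324e-04] 6.1167 [5.49150432e-01 6.67274612e-02 1.83418070e+00 9.04473880e-05
 1.24099265e+00 2.34168420e+00] [-0.53749308  0.32187746 -0.16548522]
```

View pics/w2.png

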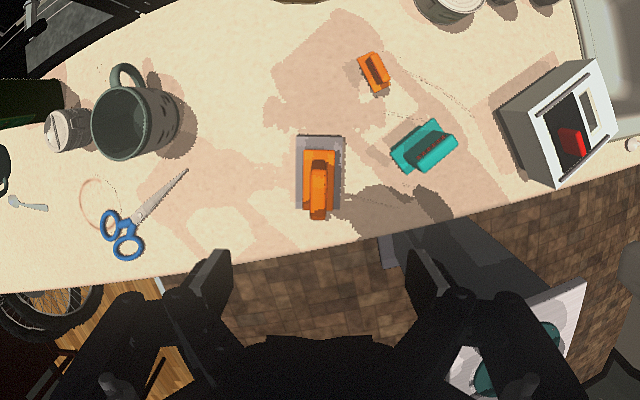

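The slot now shows white beside the open shutter, near (590,115). The pusher handle is at about (318,190), almost aligned. I'll enlarge it.

```bash
python3 - <<'E'
from h import *
im=cv2.imread("pics/w2.png")
a=cv2.resize(im[130:226,280:360],None,fx=6,fy=6,interpolation=cv2.INTER_CUBIC)
b=cv2.resize(im[55:195,495:620],None,fx=2.5,fy=4,interpolation=cv2.INTER_CUBIC)
a=np.hstack([a,np.pad(b,((0,16),(0,0),(0,0)))]) 
cv2.imwrite("pics/w2c.png",a)
E
```

```text
(no output)
```

View pics/w2c.png

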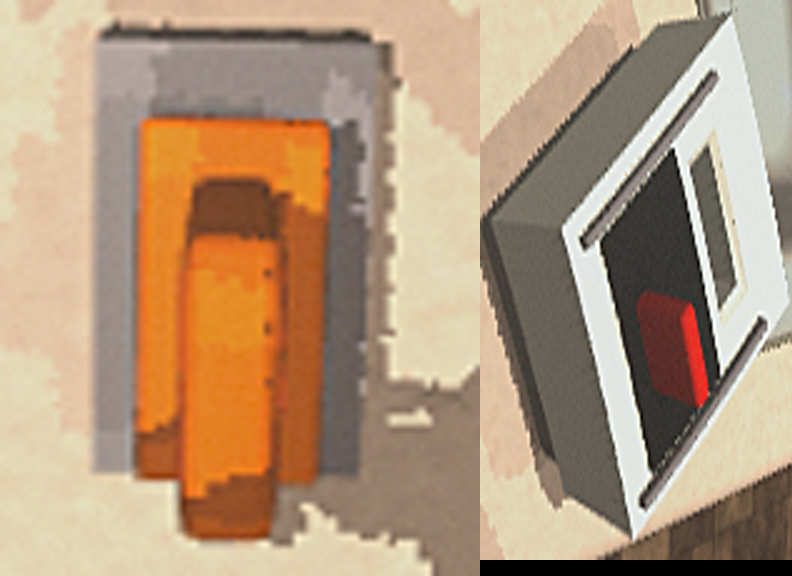

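```bash
cat > m3.py <<'E'
from h import *
import pickle;m=pickle.load(open("w2.pkl","rb"))
wp=lambda u,v:(280+u/6,130+v/6)
c=[(190,236),(283,236),(274,537),(182,537)]
P=[atz(ray(m,wp(*k)),.121) for k in c];ctr=np.mean(P,0)
print(np.round(P,4),ctr)
d=(P[0]+P[1]-P[2]-P[3])[:2];print("L",np.linalg.norm(d)/2,"yaw",np.arctan2(d[1],d[0]))
T=camera_model("top");S=camera_model("scene")
print(tri(ray(m,wp(232,386)),ray(T,(241.4,227.1)),ray(S,(245,169.6))))
q=[atz(ray(m,wp(*k)),.067) for k in [(140,120),(329,120),(318,482),(136,478)]];print("collar",np.mean(q,0))
d=(q[0]+q[1]-q[2]-q[3])[:2];print("yaw",np.arctan2(d[1],d[0]),np.linalg.norm(d)/2)
p=np.array([.47250,.31837]);h=2*np.arctan2(-.34762,3.12218);print("head",h)
e=ctr[:2]-p;print("tool dx,dy cm",100*(np.cos(h)*e[0]+np.sin(h)*e[1]),100*(np.sin(h)*e[0]-np.cos(h)*e[1]))
E
python3 m3.py
```

```text
[[0.496  0.3191 0.121 ]
 [0.4932 0.3065 0.121 ]
 [0.4501 0.3172 0.121 ]
 [0.453  0.3302 0.121 ]] [0.47307331 0.31824321 0.121     ]
L 0.04435555148472516 yaw -0.2479681730735409
(array([0.47366934, 0.31722527, 0.11905363]), [np.float64(0.0011553207348957738), np.float64(0.0012901914944837489), np.float64(0.001982044296831572)])
collar [0.47284367 0.31855691 0.067     ]
yaw -0.2412146300838289 0.06294571076289752
head -0.22176439811798349
tool dx,dy cm 0.058716084140988334 -0.00024120427359011114
```

```bash
python3 -m crank '[[[0.05,0,3,0,0,0.023],[0,0,3,0,0,0],[0,0,3,0,0,0],[0,0,3,0,0,0],[0,0,2,0,0,0],[0,0,1.1,0,0,0],[0,0,0,0,0,0],[0,0,0,0,0,0]]]' 8.5
python3 -m crank '[[[0,0,0,0,0,0],[0,0,0,0,0,0],[0,0,0,0,0,0],[0,0,0,0,0,0],[0,0,0,0,0,0],[0,0,0,0,0,0],[0,0,0,0,0,0],[0,0,0,0,0,0]]]' 0 80
```

```text
time: 6.78
tool_pos: [0.4732, 0.3182, 0.0794]
tcp_rot: [3.117, -0.386, -0.001]
wrist_force: [0.7, -0.5, 0.7]
width: 0.993
grip_force: 0.0
time: 7.45
tool_pos: [0.4737, 0.3186, 0.08]
tcp_rot: [-3.117, 0.387, -0.002]
wrist_force: [-0.4, 0.9, 3.6]
width: 0.154
grip_force: 78.1
```

```bash
python3 -m crank '[[[0,0,-1,0,0,0],[0,0,-2,0,0,0],[0,0,-2.5,0,0,0],[0,0,-3,0,0,0],[0,0,-3,0,0,0],[0,0,-3,0,0,0],[0,0,0,0,0,0],[0,0,0,0,0,0]]]'
python3 -m crank '[[[0.7,2.2,0,0,0,0],[1.06,3.3,0,0,0,0],[1.06,3.3,0,0,0,0],[1.06,3.3,0,0,0,0],[1.06,3.3,0,0,0,0],[1.06,3.3,0,0,0,0],[1.06,3.3,0,0,0,0],[1.06,3.3,0,0,0,0]]]'
python3 -m crank '[[[1.06,3.3,0,0,0,0],[1.06,3.3,0,0,0,0],[0.33,1.1,0,0,0,-0.11],[0,0,0,0,0,-0.11],[0,0,0,0,0,-0.11],[0,0,0,0,0,-0.11],[0,0,0,0,0,-0.11],[0,0,0,0,0,-0.097]]]'
python3 -m crank '[[[0,0,0,0,0,0],[0,0,0,0,0,0],[0,0,0,0,0,0]]]'
python3 -c "
from h import *
s=read_state();h=2*np.arctan2(*s['tcp_rot'][[1,0]]);print(h,s['tool_pos'],s['q'])
e=np.array([.4956,-.0269])-s['tool_pos'][:2];print(100*(np.cos(h)*e[0]+np.sin(h)*e[1]),100*(np.sin(h)*e[0]-np.cos(h)*e[1]))"
```

```text
time: 8.12
tool_pos: [0.4743, 0.3189, 0.2271]
tcp_rot: [-3.115, 0.387, -0.006]
wrist_force: [-0.2, 0.7, -1.6]
width: 0.151
grip_force: 79.3
time: 8.78
tool_pos: [0.488, 0.0514, 0.2219]
tcp_rot: [3.117, -0.387, -0.007]
wrist_force: [0.4, -1.0, -1.6]
width: 0.156
grip_force: 79.0
time: 9.45
tool_pos: [0.4931, -0.0276, 0.2217]
tcp_rot: [-3.076, -0.631, 0.007]
wrist_force: [-0.6, -1.3, -1.3]
width: 0.152
grip_force: 79.1
time: 9.7
tool_pos: [0.494, -0.0275, 0.223]
tcp_rot: [-3.079, -0.62, 0.004]
wrist_force: [-0.1, -0.4, -0.9]
width: 0.15
grip_force: 79.1
-5.885718385923516 [ 0.49403271 -0.02748641  0.223017  ] [-1.05902694e-01 -7.38084436e-02  1.98751222e+00 -3.28368847e-05
  1.23030403e+00  1.06743772e+00]
0.16720952516500825 0.006597832658324391
```

```bash
python3 -m crank '[[[0.17,0,1.5,0,0,0],[0,0,2,0,0,0],[0,0,1.4,0,0,0],[0,0,0,0,0,0],[0,0,0,0,0,0]]]'
python3 - <<'E'
from h import *
m=camera_model("wrist");m["fish"]=1
import pickle;pickle.dump(m,open("w3.pkl","wb"))
im=read_camera("wrist");cv2.imwrite("pics/w3.png",im)
s=read_state();print(s["tool_pos"],s["tcp_rot"],s["time"])
a=cv2.resize(im[110:260,220:420],None,fx=4,fy=4,interpolation=cv2.INTER_CUBIC);cv2.imwrite("pics/w3c.png",a)
E
```

```text
time: 10.12
tool_pos: [0.4954, -0.0268, 0.1742]
tcp_rot: [-3.079, -0.622, 0.004]
wrist_force: [0.0, -0.2, -0.3]
width: 0.152
grip_force: 79.1
[ 0.49644516 -0.0269081   0.17542263] [-3.07916630e+00 -6.22524946e-01  5.83133979e-04] 10.1667
```

View pics/w3c.png

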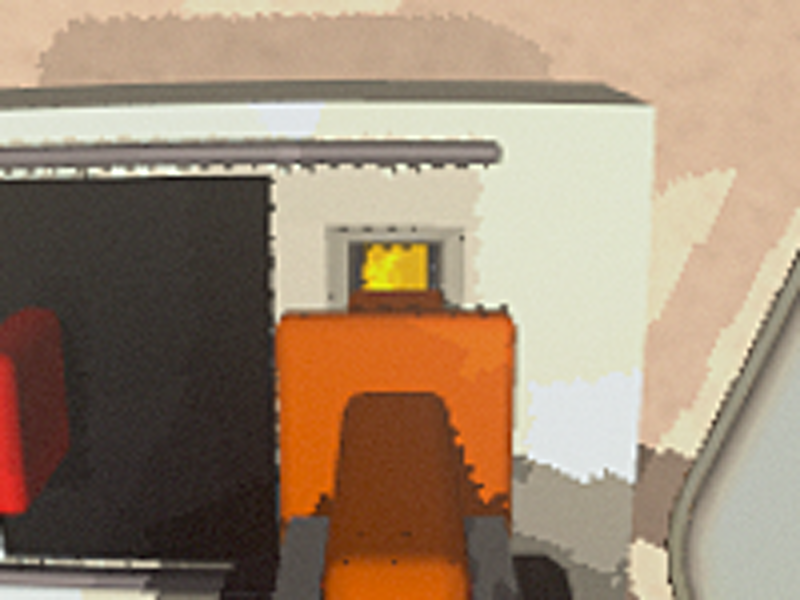

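The crop shows the slot's bevel spanning columns 326–465 and its inner edges at 349–441. The blade spans 348–443, so it is centred across the slot. I'll check along x from bevel row 227 and foot row 291.

```bash
python3 - <<'E'
from h import *
import pickle;m=pickle.load(open("w3.pkl","rb"))
wp=lambda u,v:(220+u/4,110+v/4)
s=read_state();p=s["tool_pos"];R=Ro.from_rotvec(s["tcp_rot"]).as_matrix()
def t(u,v,z): return np.round(1000*(R.T@(atz(ray(m,wp(u,v)),z)-p)),1)
z=p[2]-.064
print("foot",t(348,291,z),t(443,291,z),"want x=24, y +-8")
print("bevel",t(326,227,.09),t(465,227,.09),"want x=29,y+-13"); print("bevel low",t(328,300,.09),t(464,300,.09))
print("inner",t(349,241,.086),t(441,241,.086),"x=25,y+-9")
print("deck edge",t(652,103,.09),"x 52,y 48 ; rail",t(140,165,.096),t(490,165,.096))
print("plate edge col",t(271,180,.094),t(276,560,.094),"collar",t(277,318,p[2]-.013),t(515,318,p[2]-.013),"x=32,y+-16")
E
```

```text
foot [21.6 -8.6 64. ] [21.6  7.7 64. ] want x=24, y +-8
bevel [ 28.7 -13.5  85.4] [28.7 12.5 85.4] want x=29,y+-13
bevel low [ 14.6 -13.3  85.4] [14.6 12.5 85.4]
inner [25.2 -9.4 89.4] [25.2  8.1 89.4] x=25,y+-9
deck edge [52.6 47.1 85.4] x 52,y 48 ; rail [ 41.7 -47.1  79.4] [41.3 16.5 79.4]
plate edge col [ 38.3 -23.3  81.4] [-38.1 -24.5  81.4] collar [ 30.5 -15.8  13. ] [30.6 15.1 13. ] x=32,y+-16
```

```bash
python3 -m crank '[[[0.18,0,0.5,0,0,0],[0,0,0.8,0,0,0],[0,0,0.6,0,0,0],[0,0,0.5,0,0,0],[0,0,0.4,0,0,0],[0,0,0.3,0,0,0],[0,0,0,0,0,0],[0,0,0,0,0,0]]]'
```

```text
time: 10.83
tool_pos: [0.498, -0.0262, 0.144]
tcp_rot: [-3.079, -0.624, 0.001]
wrist_force: [0.7, -0.7, -0.9]
width: 0.152
grip_force: 79.2
```

```bash
python3 -m crank '[[[0,0,0.5,0,0,0],[0,0,0.5,0,0,0],[0,0,0.5,0,0,0],[0,0,0.4,0,0,0],[0,0,0.3,0,0,0],[0,0,0.3,0,0,0],[0,0,0,0,0,0],[0,0,0,0,0,0]]]'
```

```text
time: 11.5
tool_pos: [0.498, -0.0262, 0.1194]
tcp_rot: [-3.079, -0.624, 0.001]
wrist_force: [-1.9, -0.5, 1.8]
width: 0.151
grip_force: 79.6
```

```bash
python3 -m crank '[[[0,0,0.3,0,0,0],[0,0,0.3,0,0,0],[0,0,0.2,0,0,0],[0,0,0.1,0,0,0],[0,0,0.1,0,0,0],[0,0,0,0,0,0],[0,0,0,0,0,0]]]' - 100
```

```text
time: 12.08
tool_pos: [0.4983, -0.0262, 0.1094]
tcp_rot: [3.079, 0.624, 0.001]
wrist_force: [-3.0, -0.3, 4.2]
width: 0.149
grip_force: 98.9
```

```bash
python3 -m crank '[[[0,0,0.1,0,0,0],[0,0,0,0,0,0],[0,0,0,0,0,0],[0,0,0,0,0,0]]]'
```

```text
time: 12.42
tool_pos: [0.4983, -0.0262, 0.109]
tcp_rot: [3.079, 0.624, 0.001]
wrist_force: [-4.6, 1.3, 8.1]
width: 0.154
grip_force: 99.6
```

```bash
python3 -m crank '[[[0,0,0.1,0,0,0],[0,0,0.05,0,0,0],[0,0,0,0,0,0],[0,0,0,0,0,0],[0,0,0,0,0,0]]]'
python3 - <<'E'
from h import *
im=read_camera("wrist")
a=cv2.resize(im[110:260,220:420],None,fx=4,fy=4,interpolation=cv2.INTER_CUBIC);cv2.imwrite("pics/w4c.png",a)
E
```

```text
time: 12.83
tool_pos: [0.4983, -0.0262, 0.109]
tcp_rot: [3.079, 0.624, 0.0]
wrist_force: [-7.8, -0.1, 17.4]
width: 0.152
grip_force: 100.8
```

View pics/w4c.png

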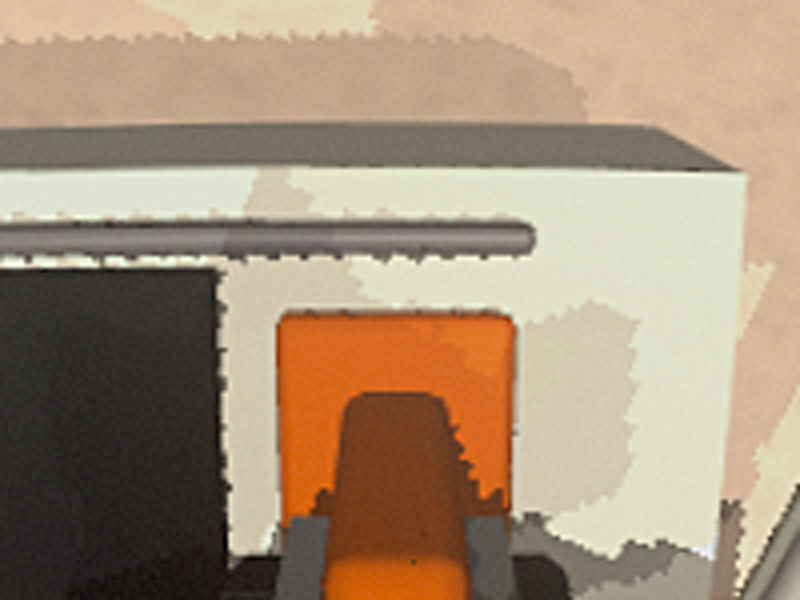

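The collar (277–515, row 312) is flat on the deck and the shutter edge stands clear at column 220. The force rose to 17 N with no further travel, so the pusher is seated.

```bash
python3 -c "
from workcell import *
print(finish_job())"
```

```text
the job is handed in; nothing more can be done
None
```

The job is handed in: the shutter is open to its end stop, and the gripper still holds the orange pusher down the slot with its collar on the deck at about 17 N; the tin, jar and shaker were not touched.

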